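# Turn a drilled tube plate over on the deburring stand

### The arm

A 7-joint arm with a two-finger parallel gripper is mounted at the origin on the work surface. World frame = base frame: x ahead of the robot, y to its left, z up, the work surface at z = 0. Lengths are in m, angles in rad, forces in N, time in s.
With the tool pointing down it reaches from about 0.4 to 0.9 m from the base axis. Payload 5.5 kg.
Tool frame: the origin (TCP) lies at the very end of the fingers, on their centre line; the grasp point (between the pads) lies 19 mm behind it; y points along the fingers, x is the direction in which the jaws open and shut, and the axes are right-handed (so a half turn about y gives the same grasp; the last joint's range is limited). The gripper opens to 92 mm and grips with 3 to 60 N. Pads are 19 mm wide; open, the fingers measure 130 mm over their backs; the gripper's body (75 mm by 190 mm) begins 47 mm behind the grasp point.
Start: joints at [-0.85, 0.501, -0.427, 1.55, 0.221, 1.138, -0.21], TCP at [0.287, 0.583, 0.227] pointing down, gripper open.
Joint ranges: [-2.88, 2.88], [-0.31, 2.03], [-1.54, 1.56], [0.2, 2.42], [-1.41, 4.55], [0.19, 2.02], [-2.57, 2.57]. Speed limits (rad/s): [2.57, 2.57, 3.14, 3.14, 3.14, 3.14, 3.14].

### API

Orientations are given as a unit quaternion [x, y, z, w].
In Python, from cell import read_state, capture, close_job, outline_of gives the robot as it stands.
- The arm moves only by the shell command python3 -m inch 'ROWS' [FORCE]. ROWS is JSON, a list of rows, each a list of 3 entries, a list of its own where there are three numbers: the shift along the tool's x, y, z in mm, then the turn about the tool's y in rad, then the closure, from -1 (fully open) to 1 (shut). In form: [[[tx, ty, tz], turn, gripper], ...]. A call has 1 to 10 rows; each row is the pose to reach, as a shift and turn from the pose commanded when the call began, along the tool's axes at that moment; what a row does not reach only later rows make up. A row lasts 1/10 s, in which the tool goes at most 50 mm and 8.59 degrees, less where a joint would pass 70% of its speed; a pose out of reach is approached as far as the arm can. A call with a gripper value outside its range is refused whole. The fingers move at their own pace and stop on an object; FORCE is the grip in N (left out, the last holds). Time passes only in rows, so rows that repeat a pose let the fingers close. It gives the time, the measured TCP pose, the force and the opening at its end, in the units of the state.
- read_state(): the state, without advancing time (a new reading comes with each control period).
- capture(name): name is "side" or "top"; returns a dict with "pixels" (400x640x3 uint8, red, green, blue), "range_z" (400x640 float32, m along the optical axis (not along the pixel's ray), 0 where there is no reading), "intrinsics" (3x3 intrinsics, pixels), "R" (3x3) and "t" (3): a world point X has camera coordinates R X + t. Camera axes: x right, y down, z forward; pixel columns grow to the right and rows downward; lengths in m; the calibration is good to about 2 mm. A picture is of the moment at which its call begins.
- close_job(): hands the job in, once; it reports no verdict.
Trained networks look in the newest picture that a camera, given by its name, has taken for a name from the list of things; names that differ only in an ending like _2 or _b are one class to them, and where a whole thing is asked for, a point or a joint stands for the part that bears it (a point fixed in the world has none). Each returns a list of dicts, best first, with "confidence" (0 to 1); they miss things now and then, are a little off and sometimes report something else, mostly with a low value. They report only what shows in the picture. A call takes as long as a camera call. They do not tell look-alikes from the thing itself.
- outline_of(camera, query): "pixels" (400x640 bool, what is visible of it) and "box" ([left, top, width, height] in pixels, round what is visible of it).
The state is a dict: "time_s": time; "joints": joint angles; "qd": joint speeds; "effort": joint torques, N m; "eef_pos": TCP position; "ee_rot": TCP orientation; "force": force on the tool from outside, world axes, zero at the start; "torque": the same for the moment, N m; "finger_gap": opening from 0.0 (shut) to 1.0 (fully open).
Only numpy, scipy, OpenCV 4.12 (cv2) and the standard library are available. Lean on these libraries where they do the work, as an engineer would, in place of code of your own. Each camera call takes 0.05 s, during which the arm holds its last target. There are 200 camera calls.

### The job

Turn the drilled tube plate over on the blue deburring stand, pushing only, without lifting or carrying it: slide it along the rails against the step of the raised bed and keep pushing with the fingertips until it tips up on its far edge there and flops over onto the rubber mat, bare face up. Then push it home, flush against the steel fence at the back of the bed. Leave the hammer, the file, the timber block and the finned tube stub where they are.

Things in the scene. Friction and masses are not known exactly. Their poses are not given: they have to be found in the camera images.
- stand: Fixed blue steel deburring stand: two slide rails lead to the step of a raised bed (200 mm wide, 150 mm deep) with a black rubber mat and a steel fence at the back. Origin at bench level, midway along the step's upright face; its x axis points level from the rails over the bed to the fence, to the robot's right (-y) within 0.35 rad; y along the step, away from the robot; z up.
- rails (a point): Midway between the two rails, level with their tops, 80 mm before the step. The rails run along the stand's x for 165 mm up to the step; each is 20 mm wide, centred 54 mm either side, white slide strip on top 22 mm above the bench. Between them lies free bench, 88 mm wide, so fingertips can reach down behind the plate, below its underside.
- step (a point): Middle of the step's top front edge. The step is the upright front face of the bed (at stand x = 0); it stands 14 mm above the rails, and the mat's top is level with it, 36 mm above the bench.
- fence (a point): Middle of the foot of the fence's near face, at mat height, 125 mm beyond the step (stand x). The fence runs along y, 170 mm long, its top 16 mm above the mat.
- plate: Loose aluminium tube plate, 100 (its x) by 130 (y) by 10 mm thick (z), 0.25 to 0.4 kg, with 12 mm holes too small for fingertips; origin at its centre. The +z face is blue and up at the start, the -z face bare metal. It starts across both rails, its +x edge 10 to 45 mm short of the step, up to 0.1 rad out of square. Friction with stand about 0.6.
- plate_far_edge (a point): Middle of the plate's +x edge face (half thickness): the edge that meets the step. When the near edge is pushed on and raised, the plate turns about this edge, which stays in the corner of rails and step. A little past upright (about 10 degrees) it tips over the step by itself and falls on the mat, lapping over the bed's front by 15 to 35 mm.
- plate_near_edge (a point): Middle of the plate's -x edge face (half thickness): the edge to push on at the start. A vertical fingertip pressed against it at about 8 N or more, reaching some 13 mm below the plate's underside, holds the edge by friction and takes it along as it rises in an arc. After the turn this edge faces the fence.
- plate_corner0 (a point): Corner of the plate at +x +y, half thickness.
- plate_corner1 (a point): Corner of the plate at +x -y, half thickness.
- plate_corner2 (a point): Corner of the plate at -x +y, half thickness.
- plate_corner3 (a point): Corner of the plate at -x -y, half thickness.
- hammer: Loose hammer with a red handle, 260 mm long, lying on the bench beside the rails on the side away from the robot. Bystander.
- timber: Loose wooden block 150 x 45 x 45 mm on the bench beside the bed on the side away from the robot. Origin at the centre of its underside. Bystander.
- tube_stub: Loose short finned steel tube standing on end, 35 mm across the fins and 62 mm tall, on the bench beside the stand on the robot's side. Origin at the centre of its foot. Bystander.
- file: Loose flat file with a wooden handle, 220 mm long, lying on the bench beside the rails on the robot's side. Bystander.
Not all that is in view belongs to the job. Several things have the shape of the plate; the one meant has the colours described above.

How it is judged:
By the outcome, as a careful person would: the job done as asked, in the order asked, and still so for the second after the job is handed in, with the robot touching nothing.
It also fails if it takes over 54 s, if anything falls off the work surface, if the arm or the gripper's body presses on something with over 40 N, if the wrist force passes 120 N, or if a joint passes its speed limit or range.

## Working session

There is one attempt and no reset: what is moved stays moved. The work goes in short steps, Python scripts to look and compute and a shell command to move; the robot and the scene stay as the last step left them, time stands still between calls to the robot, and variables do not carry over. Pictures are saved under pics/ and viewed, about 8 in all and at most 12, crops included, and the job is handed in when it is done.

```bash
ls; mkdir -p pics; python3 - <<'E'
from cell import *
import cv2,numpy as np
s=read_state();print(s)
for n in("top","side"):
    c=capture(n);cv2.imwrite(f"pics/{n}0.png",c["pixels"][:,:,::-1]);np.savez(f"{n}0.npz",**c)
    print(n,c["intrinsics"],c["R"],c["t"])
E
```

```text
pics
{'time_s': 0.0, 'joints': array([-0.84980791,  0.50186815, -0.42676143,  1.55145144,  0.22078303,
        1.138269  , -0.21029519]), 'qd': array([-0.0010977 ,  0.00183275, -0.00208447,  0.00170181, -0.00060107,
       -0.00015608, -0.00137404]), 'effort': array([-1.01968788e-03, -5.66581321e+01, -5.81662998e+00, -2.79126531e+01,
       -6.84891804e-02,  3.07670014e-02,  2.31135100e-04]), 'eef_pos': array([0.28701833, 0.58242224, 0.22566238]), 'ee_rot': array([ 0.60074354,  0.37291786, -0.37411501, -0.60006453]), 'force': array([ 0.41776122,  0.53830379, -0.44121302]), 'torque': array([-0.03808058, -0.01681245, -0.07598729]), 'finger_gap': 1.0041718074252686}
top [[468.30648535   0.         316.21737528]
 [  0.         468.30648535 205.76908565]
 [  0.           0.           1.        ]] [[ 0.01573566 -0.99987392 -0.00212728]
 [-0.99741135 -0.01554754 -0.07020593]
 [ 0.070164    0.00322651 -0.99753025]] [0.10150209 0.58514134 0.94633575]
side [[441.32554856   0.         323.22934626]
 [  0.         441.32554856 196.44556033]
 [  0.           0.           1.        ]] [[ 0.93800717 -0.34658668  0.00449717]
 [-0.17152252 -0.47540745 -0.86288341]
 [ 0.30120188  0.80861946 -0.50538301]] [-0.51888336  0.21240495  0.6831226 ]
```

```bash
sleep 1; ls pics
```

```text
side0.png
top0.png
```

View pics/top0.png

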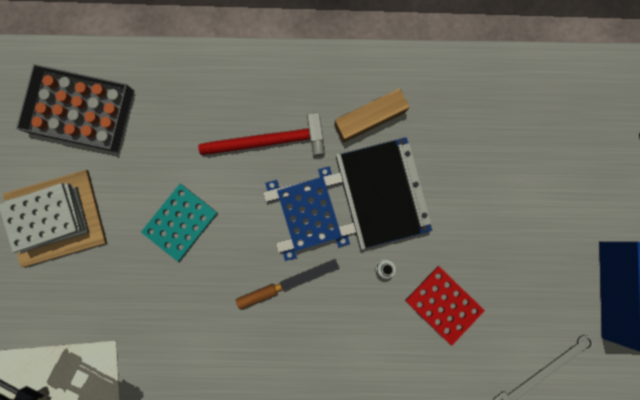

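View pics/side0.png

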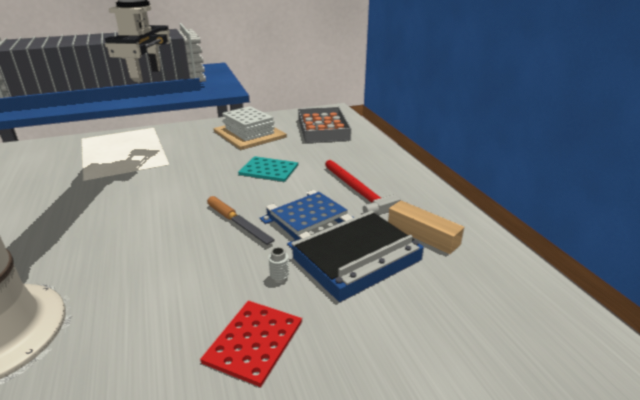

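The blue-topped plate on the rails, at about (310,215) in the top view, fits the description. The look-alikes are teal (180,222), red (445,305) and the grey stack (45,215). I'll measure it and confirm with a crop.

```bash
cat > h.py <<'E'
import numpy as np,cv2
from cell import *
def world(c,mask=None):
    K,R,t=c["intrinsics"],c["R"],c["t"];z=c["range_z"]
    v,u=np.mgrid[:400,:640]
    P=np.stack([(u-K[0,2])/K[0,0]*z,(v-K[1,2])/K[1,1]*z,z],-1)
    return (P-t)@R
def at_height(c,uv,h):
    K,R,t=c["intrinsics"],c["R"],c["t"]
    d=R.T@np.linalg.solve(K,[uv[0],uv[1],1]);o=-R.T@t
    return o+d*(h-o[2])/d[2]
def rect(c,mask,h):
    n,l,st,_=cv2.connectedComponentsWithStats(mask.astype(np.uint8));i=1+st[1:,4].argmax()
    v,u=np.nonzero(l==i)
    p=np.array([at_height(c,q,h)[:2] for q in zip(u,v)])*1000
    r=cv2.minAreaRect(p.astype(np.float32));return r,cv2.boxPoints(r)
E
python3 - <<'E'
from h import *
c=dict(np.load("top0.npz"));p=c["pixels"].astype(int);W=world(c)
x,y,z=W[...,0],W[...,1],W[...,2]
roi=np.zeros((400,640),bool);roi[130:265,255:440]=1
r,g,b=p[...,0],p[...,1],p[...,2]
print("heights plate",np.round(z[[190,230,215],[312,318,300]],4),"mat",np.round(z[[180,220],[370,395]],4),"bench",z[300,350])
hsv=cv2.cvtColor(c["pixels"],cv2.COLOR_RGB2HSV)
plate=roi&(abs(z-.032)<.0065)&(b>r+30)
plate=cv2.morphologyEx(plate.astype(np.uint8),cv2.MORPH_CLOSE,np.ones((9,9)))
plate=cv2.morphologyEx(plate,cv2.MORPH_OPEN,np.ones((9,9)))
R=rect(c,plate,.032);print("plate",R)
mat=roi&(p.max(-1)<40)
print("mat",rect(c,cv2.morphologyEx(mat.astype(np.uint8),cv2.MORPH_OPEN,np.ones((5,5))),.036))
bed=roi&(z>.030)&(np.mgrid[:400,:640][1]>335); print("bed", rect(c,bed,.036))
f=roi&(z>.046);print("fence",rect(c,f,.052))
im=cv2.resize(c["pixels"][120:275,180:440,::-1],None,fx=3,fy=3,interpolation=cv2.INTER_CUBIC)
cv2.imwrite("pics/crop.png",im)
for n in("tube_stub","file","hammer","timber"):
  pass
E
```

```text
heights plate [0.0331 0.0306 0.0331] mat [0.0366 0.037 ] bench -0.001524162239559012
plate (((567.556640625, 125.25875854492188), (129.34031677246094, 99.08023071289062), 17.838411331176758), array([[490.81976, 152.60657],
       [521.1713 ,  58.28968],
       [644.2935 ,  97.91095],
       [613.94196, 192.22784]], dtype=float32))
mat (((609.4913940429688, -20.36986541748047), (195.82492065429688, 115.63599395751953), 15.380960464477539), array([[ 499.75043  ,    9.4074135],
       [ 530.4212   , -102.086914 ],
       [ 719.23236  ,  -50.147144 ],
       [ 688.5616   ,   61.347183 ]], dtype=float32))
bed (((613.636962890625, -26.970657348632812), (200.98814392089844, 150.98794555664062), 15.397579193115234), array([[ 496.70517 ,   19.130861],
       [ 536.79474 , -126.43762 ],
       [ 730.5687  ,  -73.072174],
       [ 690.4792  ,   72.49631 ]], dtype=float32))
fence (((626.8914794921875, -77.42471313476562), (168.96400451660156, 7.617301940917969), 15.390779495239258), array([[ 544.42834 ,  -96.174255],
       [ 546.44995 , -103.51839 ],
       [ 709.3546  ,  -58.67517 ],
       [ 707.333   ,  -51.33104 ]], dtype=float32))
```

View pics/crop.png

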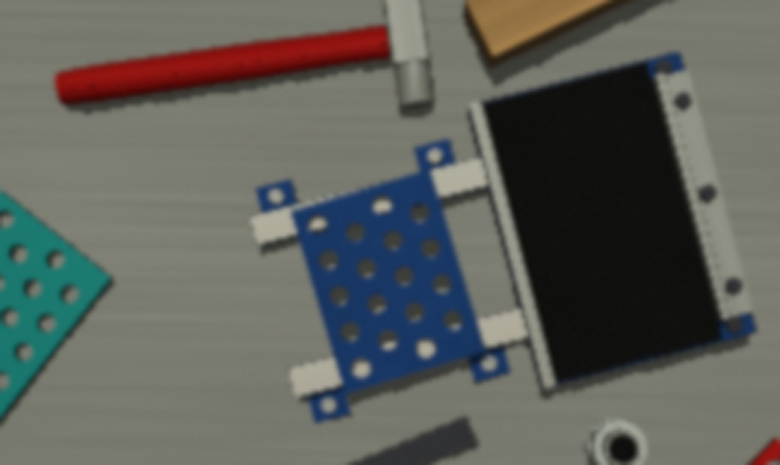

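Crop confirms it: the plate is blue on top, drilled, and lies across both white rails. All the sizes match (99×129 plate, 201×151 bed, fence at 124 mm). Next I'll work out the approach in tool axes.

```bash
cat >> h.py <<'E'
from scipy.spatial.transform import Rotation as Ro
O=np.array([593.6,45.8,0]);a=np.radians(15.4)
S=np.array([[np.sin(a),np.cos(a),0],[-np.cos(a),np.sin(a),0],[0,0,1]])  # cols: stand x,y,z
def stat():
    s=read_state();T=Ro.from_quat(s["ee_rot"]).as_matrix();p=s["eef_pos"]*1000
    print("t",round(s["time_s"],2),"stand pos",np.round(S.T@(p-O),1),"F stand",np.round(S.T@s["force"],1),"gap",round(s["finger_gap"],3))
    print("stand axes in tool:\n",np.round(T.T@S,3))
    return s,T,p
def to(q):
    s,T,p=stat();d=O+S@np.array(q)-p
    e=T.T@S[:,1];turn=np.arctan2(-e[2],e[0])  # about tool y taking x onto stand y
    turn=(turn+np.pi/2)%np.pi-np.pi/2
    print("to",q,"tool shift",np.round(T.T@d,1),"turn",round(turn,3),"j7",round(s["joints"][6],2))
E
python3 -c "
from h import *
to([-165,-3,100]);to([-165,-3,7])"
```

```text
t 0.1 stand pos [-598.8 -153.   225.8] F stand [ 0.4 -0.2  0.5] gap 1.002
stand axes in tool:
 [[-0.747  0.664 -0.002]
 [ 0.001 -0.001 -1.   ]
 [-0.664 -0.747  0.   ]]
to [-165, -3, 100] tool shift [-224.4  126.2 -400.3] turn 0.844 j7 -0.21
t 0.1 stand pos [-598.8 -153.   225.8] F stand [ 0.4 -0.2  0.5] gap 1.002
stand axes in tool:
 [[-0.747  0.664 -0.002]
 [ 0.001 -0.001 -1.   ]
 [-0.664 -0.747  0.   ]]
to [-165, -3, 7] tool shift [-224.2  219.2 -400.3] turn 0.844 j7 -0.21
```

```bash
python3 -m inch '[[[-56,20,-100],0.15,0],[[-112,40,-200],0.3,0.3],[[-168,60,-300],0.45,0.3],[[-224,80,-400],0.6,0.3],[[-224,100,-400],0.75,0.3],[[-224,126,-400],0.844,0.3],[[-224,126,-400],0.844,0.3],[[-224,126,-400],0.844,0.3],[[-224,126,-400],0.844,0.3],[[-224,126,-400],0.844,0.3]]' 20; python3 -c "
from h import *
to([-165,-3,100])"
```

```text
time_s: 1.1
eef_pos: [0.5484, 0.1997, 0.0988]
ee_rot: [0.702, 0.092, -0.094, -0.7]
force: [-0.6, -0.5, -0.0]
finger_gap: 0.349
t 1.1 stand pos [-160.4   -2.7   98.8] F stand [ 0.3 -0.7 -0. ] gap 0.349
stand axes in tool:
 [[ 0.005  1.    -0.002]
 [ 0.003 -0.002 -1.   ]
 [-1.     0.005 -0.003]]
to [-165, -3, 100] tool shift [-0.4 -1.2  4.6] turn -0.005 j7 -0.21
```

Tool axes now align: tool x is stand y, tool −z is stand +x, and tool y is down. Descending behind the near edge.

```bash
python3 -m inch '[[[0,30,0],0,0.3],[[0,60,0],0,0.3],[[0,80,0],0,0.3],[[0,92,0],0,0.3],[[0,92,0],0,0.3],[[0,92,0],0,0.3]]'; python3 -c "
from h import *
to([-165,-3,7])"
```

```text
time_s: 1.7
eef_pos: [0.5473, 0.2057, 0.0091]
ee_rot: [-0.701, -0.095, 0.095, 0.701]
force: [1.5, -0.6, 1.0]
finger_gap: 0.352
t 1.7 stand pos [-166.4   -2.1    9.1] F stand [1.  1.3 1. ] gap 0.352
stand axes in tool:
 [[-0.  1.  0.]
 [-0.  0. -1.]
 [-1. -0.  0.]]
to [-165, -3, 7] tool shift [-0.9  2.1 -1.4] turn 0.0 j7 -0.23
```

```bash
python3 -m inch '[[[-1,1,-10],0,0.3],[[-1,1,-18],0,0.3],[[-1,1,-24],0,0.3],[[-1,1,-29],0,0.3],[[-1,1,-34],0,0.3],[[-1,1,-39],0,0.3],[[-1,1,-44],0,0.3],[[-1,1,-49],0,0.3],[[-1,1,-52],0,0.3],[[-1,1,-54],0,0.3]]'; python3 -c "
from h import *
stat()"
python3 -m inch '[[[0,0,-2],0,0.3],[[0,0,-4],0,0.3],[[0,0,-6],0,0.3],[[0,0,-8],0,0.3]]'; python3 - <<'E'
from h import *
stat()
for n in("top","side"):
    c=capture(n);np.savez("a_"+n+".npz",**c)
    if n=="side":cv2.imwrite("pics/s1.png",cv2.resize(c["pixels"][140:310,190:480,::-1],None,fx=2.6,fy=2.6))
E
```

```text
time_s: 2.7
eef_pos: [0.5603, 0.153, 0.0076]
ee_rot: [-0.701, -0.095, 0.095, 0.701]
force: [-2.0, 5.1, 1.5]
finger_gap: 0.352
t 2.7 stand pos [-112.2   -3.6    7.6] F stand [-5.4 -0.6  1.5] gap 0.352
stand axes in tool:
 [[ 0.     1.    -0.   ]
 [-0.001 -0.    -1.   ]
 [-1.     0.     0.001]]
time_s: 3.1
eef_pos: [0.5603, 0.153, 0.0077]
ee_rot: [-0.698, -0.096, 0.097, 0.703]
force: [-6.3, 19.3, 2.1]
finger_gap: 0.35
t 3.1 stand pos [-112.2   -3.7    7.7] F stand [-20.3  -1.    2.1] gap 0.35
stand axes in tool:
 [[-0.004  1.    -0.   ]
 [-0.008 -0.    -1.   ]
 [-1.    -0.004  0.008]]
```

View pics/s1.png

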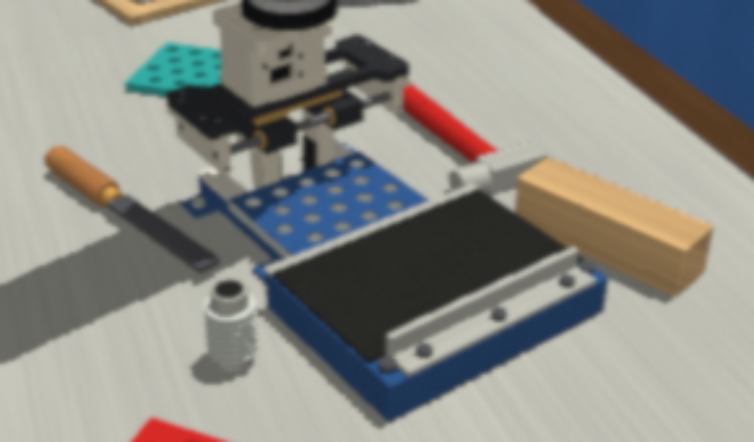

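Plate is square against the step, pressed at about 20 N. The bystanders are untouched. Starting the arc, first 30°.

```bash
python3 -m inch '[[[0,-5,0],0,0.3],[[0,-10,0],0,0.3],[[0,-15,0],0,0.3],[[0,-20,0],0,0.3],[[0,-26,-1],0,0.3],[[0,-31,-2],0,0.3],[[0,-36,-3],0,0.3],[[0,-41,-4.5],0,0.3],[[0,-45,-6.5],0,0.3],[[0,-50,-8.5],0,0.3]]'; python3 - <<'E'
from h import *
stat()
c=capture("side");cv2.imwrite("pics/s2.png",cv2.resize(c["pixels"][140:310,190:480,::-1],None,fx=2.6,fy=2.6))
E
```

```text
time_s: 4.2
eef_pos: [0.5627, 0.1443, 0.0581]
ee_rot: [-0.698, -0.096, 0.097, 0.703]
force: [-6.0, 14.5, 5.9]
finger_gap: 0.352
t 4.2 stand pos [-103.1   -3.6   58.1] F stand [-15.6  -1.9   5.9] gap 0.352
stand axes in tool:
 [[-0.005  1.    -0.   ]
 [-0.007 -0.    -1.   ]
 [-1.    -0.005  0.007]]
```

View pics/s2.png

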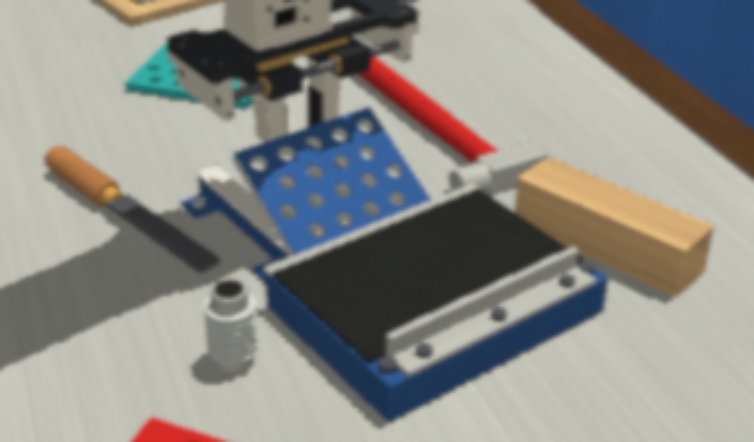

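The near edge follows the arc (tip at +9/+50 mm, as modelled). Continuing to about 70°.

```bash
python3 -m inch '[[[0,-6,-3],0,0.3],[[0,-12,-6.5],0,0.3],[[0,-17,-10.5],0,0.3],[[0,-22,-15],0,0.3],[[0,-27,-19.5],0,0.3],[[0,-31,-24],0,0.3],[[0,-35,-29],0,0.3],[[0,-38,-34.5],0,0.3],[[0,-41,-40],0,0.3],[[0,-44,-46],0,0.3]]'; python3 - <<'E'
from h import *
stat()
c=capture("side");cv2.imwrite("pics/s3.png",cv2.resize(c["pixels"][120:310,190:480,::-1],None,fx=2.6,fy=2.6))
E
```

```text
time_s: 5.25
eef_pos: [0.5768, 0.0915, 0.1015]
ee_rot: [0.701, 0.094, -0.095, -0.701]
force: [-0.0, -0.5, 0.1]
finger_gap: 0.348
t 5.25 stand pos [-48.5  -4.1 101.5] F stand [ 0.5 -0.1  0.1] gap 0.348
stand axes in tool:
 [[ 0.001  1.    -0.001]
 [ 0.    -0.001 -1.   ]
 [-1.     0.001 -0.   ]]
```

View pics/s3.png

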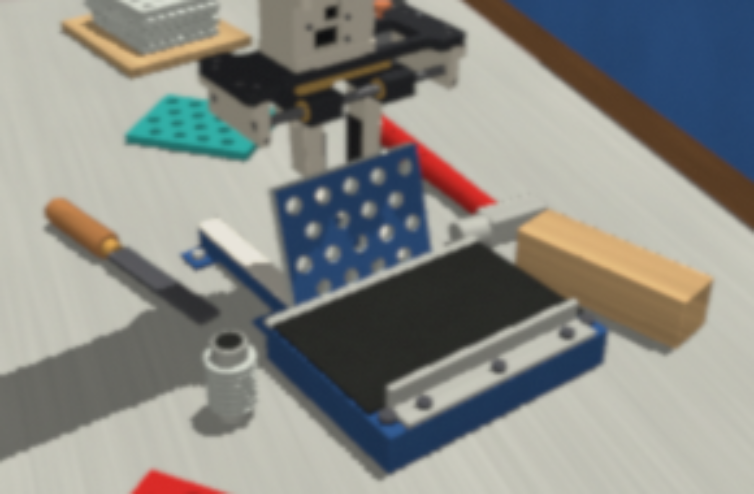

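```bash
python3 -m inch '[[[0,-1,-6],0,0.3],[[0,-2,-12],0,0.3],[[0,-3,-18],0,0.3],[[0,-3,-23],0,0.3],[[0,-3,-28],0,0.3],[[0,-3,-33],0,0.3],[[0,-3,-38],0,0.3],[[0,-3,-43],0,0.3],[[0,-3,-48],0,0.3],[[0,-3,-52],0,0.3]]'; python3 -c "
from h import *
stat()"
python3 -m inch '[[[0,0,-4],0,0.3],[[0,0,-8],0,0.3],[[0,0,-12],0,0.3],[[0,0,-12],0,0.3],[[0,0,-12],0,0.3]]'
python3 - <<'E'
from h import *
stat()
c=capture("side");cv2.imwrite("pics/s4.png",cv2.resize(c["pixels"][120:310,190:480,::-1],None,fx=2.6,fy=2.6))
E
```

```text
time_s: 6.3
eef_pos: [0.591, 0.042, 0.1047]
ee_rot: [0.701, 0.095, -0.095, -0.701]
force: [0.8, 0.3, 0.7]
finger_gap: 0.352
t 6.3 stand pos [  2.9  -3.5 104.7] F stand [-0.1  0.9  0.7] gap 0.352
stand axes in tool:
 [[ 0.  1. -0.]
 [ 0. -0. -1.]
 [-1.  0. -0.]]
time_s: 6.8
eef_pos: [0.5941, 0.0311, 0.1047]
ee_rot: [-0.701, -0.095, 0.095, 0.701]
force: [-0.9, 0.2, -0.9]
finger_gap: 0.352
t 6.8 stand pos [ 14.3  -3.4 104.7] F stand [-0.5 -0.8 -0.9] gap 0.352
stand axes in tool:
 [[ 0.  1.  0.]
 [-0.  0. -1.]
 [-1.  0.  0.]]
```

View pics/s4.png

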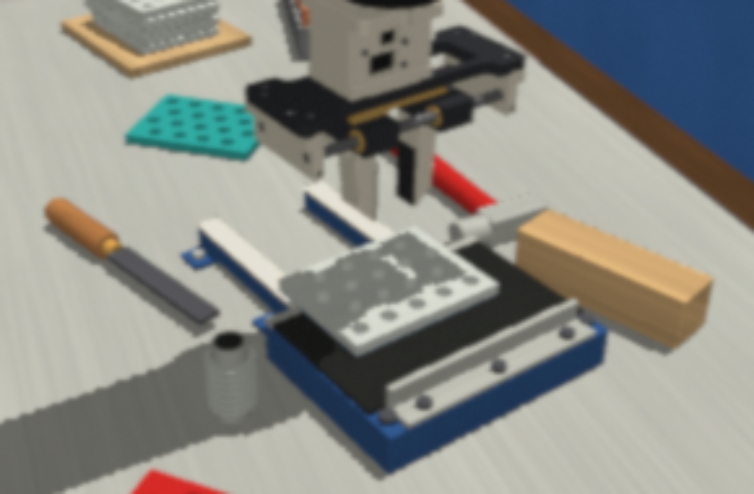

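It has flopped over, bare face up, lapping the bed's front. I'll back off with the fingers opened wide and measure the plate.

```bash
python3 -m inch '[[[0,0,20],0,-0.2],[[0,0,45],0,-0.6],[[0,0,70],0,-0.8],[[0,0,85],0,-0.8],[[0,0,85],0,-0.8],[[0,0,85],0,-0.8]]'
cat >> h.py <<'E'
def plate(c,zlo=.041,zhi=.052):
    W=world(c)*1000;q=(W-O)@S;z=W[...,2]/1000
    m=(z>zlo)&(z<zhi)&(q[...,0]>-50)&(q[...,0]<122)&(abs(q[...,1])<90)
    m&=c["pixels"].min(-1)>45
    r,b=rect(c,cv2.morphologyEx(m.astype(np.uint8),cv2.MORPH_CLOSE,np.ones((7,7))),.046)
    print("plate size",np.round(r[1]),"corners stand",np.round((np.c_[b,np.zeros(4)]-O)@S,1)[:,:2].tolist(), "z",np.median(z[m]))
E
python3 - <<'E'
from h import *
stat()
c=capture("top");plate(c);cv2.imwrite("pics/t5.png",cv2.resize(c["pixels"][120:275,180:440,::-1],None,fx=3,fy=3))
E
```

```text
time_s: 7.45
eef_pos: [0.5717, 0.1124, 0.1047]
ee_rot: [0.701, 0.095, -0.095, -0.7]
force: [1.0, -1.5, 1.1]
finger_gap: 0.823
t 7.45 stand pos [-70.   -3.4 104.7] F stand [1.7 0.6 1.1] gap 0.823
stand axes in tool:
 [[-0.001  1.    -0.   ]
 [ 0.001 -0.    -1.   ]
 [-1.    -0.001 -0.001]]
plate size [130.  39.] corners stand [[36.2, -71.4], [74.8, -71.7], [75.9, 58.4], [37.4, 58.7]] z 0.04622251659646761
```

View pics/t5.png

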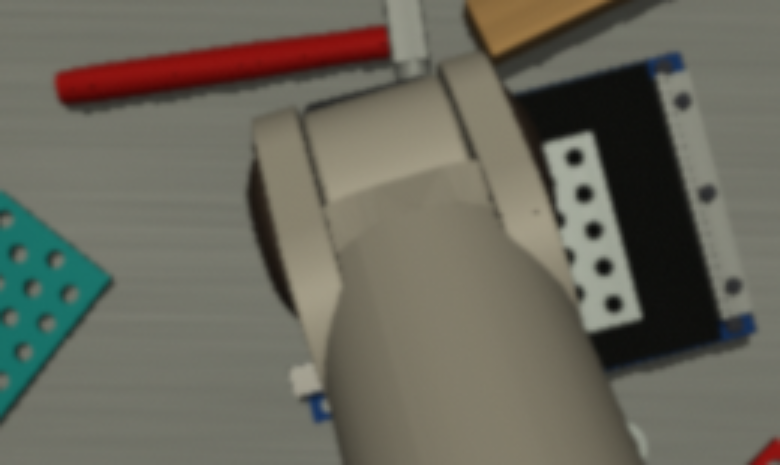

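The plate's rear edge is at x≈−25 and it's nearly square (0.009 rad). The fence is at ~124, so it needs ~49 mm more. Lowering to z≈41 behind it, then pushing.

```bash
python3 -m inch '[[[-3,25,0],0,-0.8],[[-3,50,0],0,-0.8],[[-3,63,0],0,-0.8],[[-3,63,-10],0,-0.8],[[-3,63,-20],0,-0.8],[[-3,63,-27],0,-0.8],[[-3,63,-33],0,-0.8],[[-3,63,-39],0,-0.8],[[-3,63,-45],0,-0.8],[[-3,63,-51],0,-0.8]]'; python3 -c "
from h import *
stat()"
python3 -m inch '[[[0,0,-6],0,-0.8],[[0,0,-12],0,-0.8],[[0,0,-17],0,-0.8],[[0,0,-21],0,-0.8],[[0,0,-25],0,-0.8],[[0,0,-27],0,-0.8]]'; python3 - <<'E'
from h import *
stat();plate(capture("top"));plate(capture("side"))
E
```

```text
time_s: 8.5
eef_pos: [0.5826, 0.0636, 0.0422]
ee_rot: [-0.7, -0.096, 0.095, 0.701]
force: [-1.2, 3.1, 1.9]
finger_gap: 0.903
t 8.5 stand pos [-20.1  -5.9  42.2] F stand [-3.3 -0.3  1.9] gap 0.903
stand axes in tool:
 [[-0.001  1.     0.001]
 [-0.001  0.001 -1.   ]
 [-1.    -0.001  0.001]]
time_s: 9.1
eef_pos: [0.5894, 0.0365, 0.0416]
ee_rot: [0.701, 0.095, -0.095, -0.701]
force: [-1.3, 2.5, 2.6]
finger_gap: 0.901
t 9.1 stand pos [ 7.8 -6.5 41.6] F stand [-2.7 -0.6  2.6] gap 0.901
stand axes in tool:
 [[ 0.  1. -0.]
 [ 0. -0. -1.]
 [-1.  0. -0.]]Traceback (most recent call last):
  File "<stdin>", line 2, in <module>
  File "h.py", line 34, in plate
    r,b=rect(c,cv2.morphologyEx(m.astype(np.uint8),cv2.MORPH_CLOSE,np.ones((7,7))),.046)
        ~~~~^^^^^^^^^^^^^^^^^^^^^^^^^^^^^^^^^^^^^^^^^^^^^^^^^^^^^^^^^^^^^^^^^^^^^^^^^^^^
  File "h.py", line 13, in rect
    n,l,st,_=cv2.connectedComponentsWithStats(mask.astype(np.uint8));i=1+st[1:,4].argmax()
                                                                         ~~~~~~~~~~~~~~~^^
ValueError: attempt to get argmax of an empty sequence
```

```bash
python3 -m inch '[[[0,0,-2],0,-0.8],[[0,0,-4],0,-0.8],[[0,0,-6],0,-0.8],[[0,0,-8],0,-0.8],[[0,0,-10],0,-0.8],[[0,0,-10],0,-0.8]]'; python3 -c "
from h import *
stat()"
```

```text
time_s: 9.75
eef_pos: [0.5908, 0.0315, 0.0416]
ee_rot: [-0.699, -0.095, 0.096, 0.702]
force: [-3.5, 8.7, 3.3]
finger_gap: 0.899
t 9.75 stand pos [13.1 -6.5 41.6] F stand [-9.4 -1.1  3.3] gap 0.899
stand axes in tool:
 [[-0.002  1.    -0.001]
 [-0.004 -0.001 -1.   ]
 [-1.    -0.002  0.004]]
```

```bash
python3 -m inch '[[[0,0,-2],0,-0.8],[[0,0,-4],0,-0.8],[[0,0,-4],0,-0.8],[[0,0,-4],0,-0.8]]'; python3 -c "
from h import *
stat()"
python3 -m inch '[[[0,0,4],0,-0.8],[[0,0,15],0,-0.8],[[0,0,40],0,-0.8],[[0,-20,70],0,-0.8],[[0,-60,110],0,-0.8],[[0,-110,150],0,-0.8],[[0,-150,200],0,-0.8],[[0,-150,250],0,-0.8],[[0,-150,300],0,-0.8],[[0,-150,330],0,-0.8]]'
python3 - <<'E'
from h import *
c=capture("top");plate(c);a=c["pixels"][120:275,180:440,::-1]
W=world(c)*1000;q=(W-O)@S
f=(q[...,2]>47)&(abs(q[...,0]-125)<12)&(abs(q[...,1])<90)
R=rect(c,f,.052);print("fence",np.round((np.c_[R[1],np.zeros(4)]-O)@S,1)[:,:2].tolist())
cv2.imwrite("pics/t6.png",cv2.resize(a,None,fx=3,fy=3))
E
```

```text
time_s: 10.15
eef_pos: [0.5909, 0.0312, 0.0416]
ee_rot: [-0.698, -0.095, 0.097, 0.703]
force: [-5.7, 15.8, 5.7]
finger_gap: 0.899
t 10.15 stand pos [13.3 -6.5 41.6] F stand [-16.7  -1.3   5.7] gap 0.899
stand axes in tool:
 [[-0.004  1.    -0.001]
 [-0.008 -0.001 -1.   ]
 [-1.    -0.004  0.008]]
time_s: 11.15
eef_pos: [0.5083, 0.3345, 0.1927]
ee_rot: [0.701, 0.095, -0.093, -0.701]
force: [0.7, 0.2, -0.3]
finger_gap: 0.899
plate size [130.  97.] corners stand [[25.0, -72.2], [122.3, -72.2], [122.3, 57.7], [25.1, 57.7]] z 0.046217425322109686
fence [[113.2, -85.1], [131.4, -85.1], [131.5, 83.9], [113.2, 83.9]]
```

View pics/t6.png

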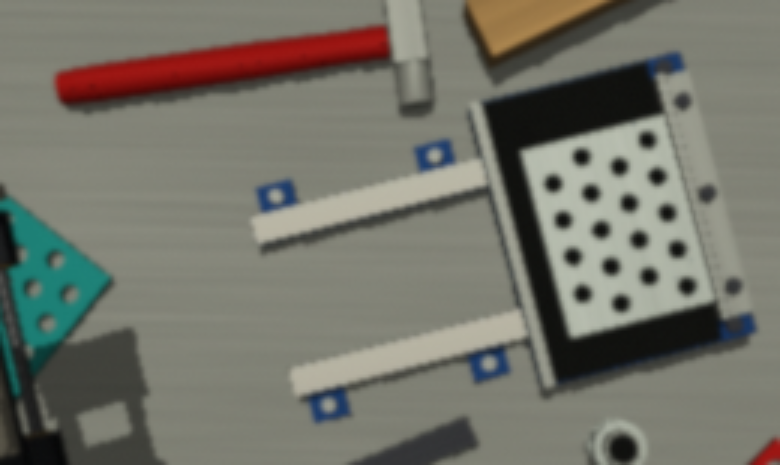

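The plate is flush against the fence, square, bare face up. The hammer, file, timber block and stub are at the same pixels as before. Handing in.

```bash
python3 -c "
from cell import *
print(read_state()['qd'].round(3));close_job()"
```

```text
[ 0.024 -0.018 -0.038  0.047 -0.043 -0.021  0.158]
the job is handed in; nothing more can be done
```

The plate is turned over, bare face up, and sits flush against the fence. I handed the job in at about 11.2 s, with the arm withdrawn.

I slid the plate along the rails until it was square against the step. I then pressed its near edge with about 20 N and followed the arc with the fingertips until it tipped over the step and fell on the mat. Last, I pushed it to the fence with the fingers spread and pressed about 17 N to seat it. Nothing was gripped or lifted clear.

Last checks:
- **Position:** its near edge measures 25 mm past the step; adding the 100 mm plate length puts the far edge at 125 mm, where the fence is. Its edges are parallel to the stand to within 0.1 mm.
- **Stop against the fence:** the fingertips moved only 0.2 mm while the force rose from 9 N to 17 N.
- **One disagreement:** the camera outline reads the plate 97 mm deep, so its fence-side edge shows at 122 mm. I put that down to my detection cutting off at 122 mm; no gap shows in the picture.
- **Bystanders:** in the last top picture the hammer, file, timber block and tube stub look unmoved. I judged this by eye, and the crop cut off parts of them.
- **Arm motion:** the arm was still settling slightly when I handed in, clear of everything.

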